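Shut and arm the UV curing box

TASK

Start the UV curing box on the glazier's bench: first press its lid down until it clicks fully shut past the catch. Then take the yellow key from the wooden stand, push it fully home in the brass key switch on the sloping console, turn it clockwise as far as it goes (white mark from the red dot to the green dot), and leave it in the switch. Leave the blue key and the other things on the bench where they are.

Things in the scene. Friction and masses are not known exactly. Their poses are not given: they have to be found in the camera images.
- uv_box: UV curing box, fixed. Origin: centre of the chamber's underside; x away from its front, y to the left seen from its front, z up. Grey open chamber 200 (x) x 240 (y) x 100 mm high. On its right side (y -255 to -125 mm, x -58 to +58 mm) stands a blue console whose grey face slopes down to the right (-y) at 30 degrees: 125 mm high next to the chamber, 50 mm at its outer edge.
- lid (a joint): white lid with amber window, 240 mm wide (y), hinged on the chamber's far (+x) rim; radians, 0 fully shut, grows as it opens, at most 1.1. Stiff hinge: it stays where left. It reaches 205 mm from the hinge, plus a black lip, 100 mm wide, out to 227 mm. A sprung roller catch at the front resists (about 10 N at the lip) over the last 12 mm, then holds the lid shut.
- lid_hinge (a point): point on the lid's hinge axis, halfway along it, 100 mm above the box's underside; the axis is the box's y axis. It turns with the lid.
- lid_press (a point): point on the lid's top face near its front edge, halfway along, where to press it: 190 mm from the hinge axis towards the front and 11 mm above the hinge line when shut. x axis points from the front edge to the hinge, z out of the top face; it turns with the lid.
- key_switch (a joint): the brass barrel of the key switch; radians, 0 = off (white mark at the red dot), 1.22 = on (green dot), where it stops; grows clockwise as seen looking at the console's face; stays where it is left.
- switch_mouth (a point): centre of the key slot, on the top face of the brass barrel (54 mm diameter, 12 mm proud of the middle of the console's face). z points out of the slot, 30 degrees from vertical, leaning to the box's right (-y); x is the slot's long direction (up the slope when off); turns with the barrel. Slot 17.5 x 9.5 mm, 45 mm deep.
- yellow_key: yellow key, 98 mm long, about 80 g, loose, upright in the stand. Origin: tip of its steel blade; z from tip to bow, x along the blade's width. Blade 16 (x) x 8 (y) mm, z 0 to 40 mm, tapered to 11.5 x 3.5 mm over the first 6 mm. Round shoulder 28 mm wide, z 40 to 48 mm. Flat bow 46 (x) x 12 (y) mm, z 48 to 98 mm: grip it across the 12 mm. Works either way round.
- yellow_key_seat (a point): centre of the underside of the yellow key's shoulder, 40 mm above its tip: fully home it meets the switch mouth. Same axes as the key.
- blue_key: a like key with a blue bow, in the other hole of the stand: not to be disturbed.
- key_stand: wooden block 180 (x) x 70 (y) x 60 mm high, fixed, origin at the centre of its underside; two slots, 20 x 12 mm and 50 mm deep, at x = -45 and +45 mm. The keys' shoulders rest on its top, blades down.
- flux_bottle: pale yellow bottle with a red cap, 60 mm diameter, 150 mm high, loose; origin under its centre
- tape_measure: black tape measure with a yellow disc, 75 x 40 x 60 mm high, loose; origin under its centre
- hammer: hammer lying flat, loose
- bench_brush: bench brush with a wooden back, 170 x 50 x 55 mm, loose; origin under its centre
- pin_box: small clear box of steel pins, 70 x 60 x 35 mm, loose; origin under its centre
Mind the look-alikes: they are no part of the job. Leave any pink or turquoise look-alike of the yellow_key alone.

How it is judged:
By the outcome, as a careful person would: the job done as asked, in the order asked, and still so for the second after the job is handed in, with the robot touching nothing.
It also fails if it takes over 64 s, if anything falls off the work surface, if the arm or the gripper's body presses on something with over 40 N, if the wrist force passes 120 N, or if a joint passes its speed limit or range.

ROBOT

A 6-joint arm with a two-finger parallel gripper is mounted at the origin on the work surface. World frame = base frame: x ahead of the robot, y to its left, z up, the work surface at z = 0. Lengths are in mm, angles in rad, forces in N, time in s.
With the tool pointing down it reaches from about 300 to 775 mm from the base axis. Payload 14.6 kg.
Tool frame: the origin (TCP) lies midway between the tips of the shut fingers; the grasp point (between the pads) lies 19 mm behind it; z points along the fingers, y is the line along which they close (so a half turn about z gives the same grasp; the last joint's range is limited). The gripper opens to 85 mm and grips with 20 to 120 N. Pads are 22 mm wide; open, the fingers measure 114 mm over their backs; the gripper's body (76 mm by 85 mm) begins 54 mm behind the grasp point. The pads swing forward as they close: fully open they stand 13 mm farther back than shut.
Start: joints at [1.034, 0.3, 1.521, -0, 1.321, -0.067], TCP at [248.985, 490.404, 231.281] pointing down, gripper open.
Joint ranges: [-3.03, 3.03], [-0.79, 2.21], [0.23, 2.52], [-1.04, 4.18], [0, 3.07], [-2.55, 2.55]. Speed limits (rad/s): [2.22, 2.22, 2.57, 3.14, 3.14, 3.14].

INTERFACE

Orientations are given as a rotation vector (axis times angle).
In Python, from workcell import sense, camera, arm gives the robot as it stands.
- The arm moves only by the tool apply_moves, never from a script. Its argument "commands" is a list of rows, each a list of 3 entries, a list of its own where there are three numbers: the shift along the tool's x, y, z in m, then the turn, a rotation vector about the tool's x, y, z in rad, then the finger opening in m, from 0 to 0.0854. In form: [[[tx, ty, tz], [rx, ry, rz], fingers], ...]. A call has 1 to 20 rows; each row is the pose to reach, as a shift and turn from the pose commanded when the call began, along the tool's axes at that moment; what a row does not reach only later rows make up. A row lasts 1/10 s, in which the tool goes at most 50 mm and 8.59 degrees, less where a joint would pass 70% of its speed; a pose out of reach is approached as far as the arm can. A call with a gripper value outside its range is refused whole. The fingers move at their own pace and stop on an object; the grip force is fixed at half the most. Time passes only in rows, so rows that repeat a pose let the fingers close. It gives the time, the measured TCP pose, the force, the opening and the grip force at its end, in the units of the state.
- sense(): the state, without advancing time (a new reading comes with each control period).
- camera(name): name is "side" or "top" or "wrist"; returns a dict with "frame" (400x640x3 uint8, red, green, blue), "mtx" (3x3 intrinsics, pixels), "R" (3x3) and "t" (3): a world point X has camera coordinates R X + t. Camera axes: x right, y down, z forward; pixel columns grow to the right and rows downward; lengths in mm; the calibration is good to about 2 mm. A picture is of the moment at which its call begins. There is no depth.
- arm.finish_job(): hands the job in; it is judged then, once.
The state is a dict: "t": time; "qpos": joint angles; "dq": joint speeds; "effort": joint torques, N m; "position": TCP position; "tcp_rot": TCP orientation; "contact_force": force on the tool from outside, world axes, zero at the start; "wrist_torque": the same for the moment, N m; "finger_gap": finger opening in mm; "gripper_force": force on a finger pad.
Only numpy, scipy, OpenCV 4.12 (cv2) and the standard library are available. Lean on these libraries where they do the work, as an engineer would, in place of code of your own. Each camera call takes 0.05 s, during which the arm holds its last target. There are 200 camera calls.

## Working session

There is one attempt and no reset: what is moved stays moved. The work goes in short steps, Python scripts to look and compute and a tool call to move; the robot and the scene stay as the last step left them, time stands still between calls to the robot, and variables do not carry over. Pictures are saved under pics/ and viewed, at most 10 in all, crops included, and the job is handed in when it is done.

Besides the shell and the picture viewer there is one more tool, called after "Call:" as name(argument=value, ...) on one line, values as JSON. apply_moves: Moves the arm, as the interface text tells. Its arguments: {"type":"object","properties":{"commands":{"type":"array"}},"required":["commands"]}

```bash
mkdir -p pics; ls; python3 - <<'E'
from workcell import sense, camera, arm
import cv2, numpy as np
s=sense(); print(s)
for n in ("side","top"):
    c=camera(n); cv2.imwrite(f"pics/{n}0.png",c["frame"][:,:,::-1]); np.savez(f"{n}0.npz",**c)
    print(n,c["mtx"].tolist(),np.round(c["R"],3).tolist(),np.round(c["t"],1).tolist())
E
```

```text
pics
{'t': 0.0, 'qpos': array([ 1.03442190e+00,  3.00505565e-01,  1.52162481e+00,  1.75599241e-05,
        1.32069378e+00, -6.66145247e-02]), 'dq': array([-0.00047694, -0.00191523,  0.00053355,  0.00114894,  0.00054793,
        0.00036765]), 'effort': array([ 1.63671273e-03, -5.43494940e+01, -3.61798632e+01, -6.23767193e-06,
        3.98391334e-03,  8.83324613e-07]), 'position': array([248.84850071, 490.20528204, 230.68390888]), 'tcp_rot': array([-7.31048678e-01, -3.05495814e+00,  1.83902379e-03]), 'contact_force': array([-0.3468429 ,  0.56340385,  0.23731292]), 'wrist_torque': array([ 0.01347533,  0.04086599, -0.00476874]), 'gripper_force': 0.0, 'finger_gap': 85.29314608731795}
side [[415.3529946566195, 0.0, 324.46094782378395], [0.0, 415.3529946566195, 203.20259384237062], [0.0, 0.0, 1.0]] [[0.715, -0.699, 0.022], [-0.373, -0.407, -0.834], [0.592, 0.588, -0.551]] [-383.0, 267.4, 885.1]
top [[483.53009079463146, 0.0, 319.7216280643338], [0.0, 483.53009079463146, 195.39217775936785], [0.0, 0.0, 1.0]] [[0.004, -1.0, 0.022], [-0.987, -0.007, -0.158], [0.158, -0.021, -0.987]] [-15.8, 577.3, 1345.7]
```

View pics/side0.png

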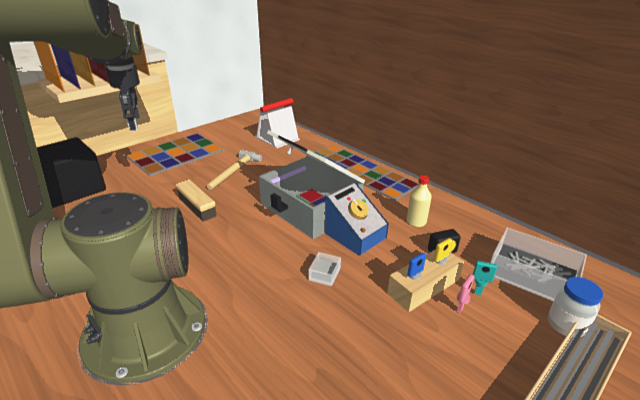

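View pics/top0.png

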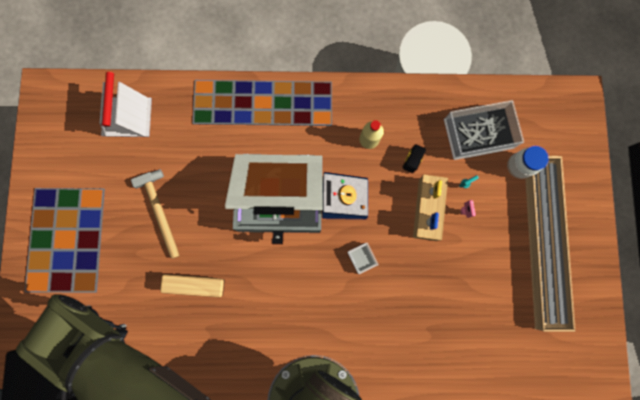

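Side: brass barrel at about (358,209), yellow key (445,248), blue key (416,264), pink and turquoise look-alikes at (465,293) and (485,275). Top: barrel (347,195), yellow key (438,187), blue key (434,220), open lid in columns 227–323, rows 155–210, and stand (432,208). Next I'll make colour masks and an enlarged composite.

```bash
cat > h.py <<'E'
import numpy as np, cv2
def P(c): return c["mtx"]@np.c_[c["R"],c["t"]]
def tri(c1,p1,c2,p2):
    X=cv2.triangulatePoints(P(c1),P(c2),np.float64(p1).reshape(2,1),np.float64(p2).reshape(2,1)).ravel(); X=X[:3]/X[3]
    return X, [float(np.linalg.norm(proj(c,X)-p)) for c,p in((c1,p1),(c2,p2))]
def proj(c,X): q=P(c)@np.append(X,1); return q[:2]/q[2]
def ray(c,p):
    d=c["R"].T@np.linalg.inv(c["mtx"])@[p[0],p[1],1]; return -c["R"].T@c["t"], d/np.linalg.norm(d)
def onz(c,p,z): o,d=ray(c,p); return o+d*(z-o[2])/d[2]
def blobs(f,lo,hi,roi=None,amin=8):
    h=cv2.cvtColor(f,cv2.COLOR_RGB2HSV); m=cv2.inRange(h,np.array(lo),np.array(hi))
    if roi: k=np.zeros_like(m); x0,y0,x1,y1=roi; k[y0:y1,x0:x1]=255; m&=k
    n,l,s,c=cv2.connectedComponentsWithStats(m)
    return [(np.round(c[i],1).tolist(),s[i].tolist()) for i in range(1,n) if s[i,4]>=amin], m
E
python3 - <<'E'
from h import *
S=dict(np.load("side0.npz")); T=dict(np.load("top0.npz"))
print("side Y",blobs(S["frame"],(18,120,90),(35,255,255),(330,180,480,270))[0])
print("top Y",blobs(T["frame"],(18,120,90),(35,255,255),(325,160,460,245))[0])
print("side B",blobs(S["frame"],(105,120,60),(125,255,255),(400,240,480,290))[0])
print("top B",blobs(T["frame"],(105,120,60),(125,255,255),(420,160,460,245))[0])
a=cv2.resize(T["frame"][140:250,220:460],None,fx=3.3,fy=2.7*3.3/2.7,interpolation=cv2.INTER_CUBIC)[:300,:800]
b=T["frame"]; 
a=cv2.resize(b[145:245,220:460],(720,300),interpolation=cv2.INTER_CUBIC)
s=cv2.resize(S["frame"][130:310,250:490],(400*1,300),interpolation=cv2.INTER_CUBIC)
s=cv2.resize(S["frame"][125:275,250:430],(360,300),interpolation=cv2.INTER_CUBIC)
s2=cv2.resize(S["frame"][220:340,380:510],(360,300)[:1]+(300,),interpolation=cv2.INTER_CUBIC)
cv2.imwrite("pics/comp.png",np.vstack([a,np.hstack([s,s2])])[:,:,::-1])
E
```

```text
side Y [([358.2, 209.3], [349, 200, 19, 19, 260]), ([443.9, 248.9], [434, 238, 22, 24, 319])]
top Y [([436.6, 196.4], [420, 175, 27, 59, 474]), ([347.7, 194.5], [340, 186, 16, 18, 213]), ([428.7, 234.4], [417, 228, 24, 12, 85])]
side B [([416.1, 264.6], [408, 253, 18, 24, 265])]
top B [([434.9, 220.7], [431, 213, 7, 15, 62])]
```

View pics/comp.png

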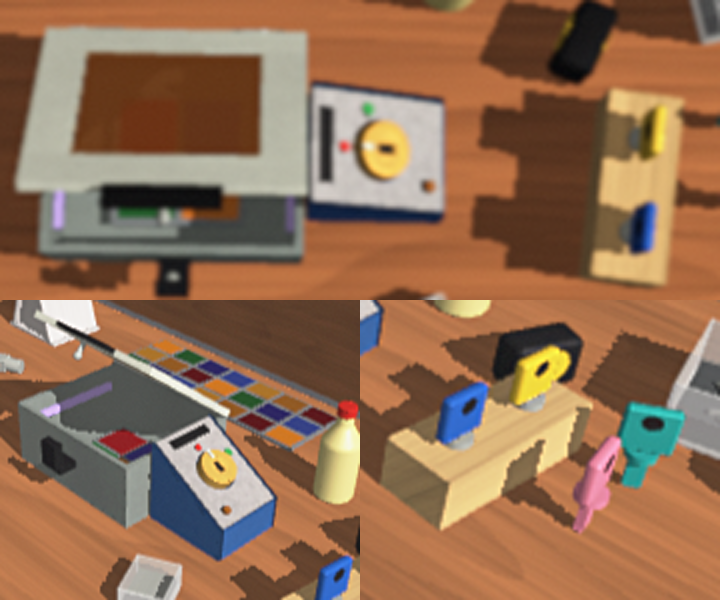

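Composite: the white mark is at the red dot, left of the barrel (toward the chamber), with the slot horizontal in the top view. The lid is well open. The keys stand with their bows near the stand's right edge, with thin faces seen from the top. Now I'll triangulate corners.

```bash
python3 - <<'E'
from h import *
S=dict(np.load("side0.npz")); T=dict(np.load("top0.npz"))
s=lambda u,v:(250+u/2,125+(v-300)/2); t=lambda u,v:(220+u/3,145+v/3); s2=lambda u,v:(380+(u-360)*130/360,220+(v-300)*.4)
for n,a,b in [("barrel",(358.2,209.3),(347.7,194.5)),("con NT",s(150,463),t(308,210)),("con NL",s(222,535),t(442,215)),("con FL",s(275,493),t(444,103)),("con FT",s(208,415),t(313,83)),
 ("lidFL",s(35,312),t(17,190)),("lidBR",s(228,413),t(307,32)),("chamber FL",s(20,403),t(40,250)),
 ("stand NL",s2(384,438),t(582,277)),("stand NR",s2(444,478),t(665,284)),("stand FR",s2(592,397),t(684,98)),
 ("blue",(416.1,264.6),(434.9,220.7)),("red dot",s(198,447),t(344,147)),("green dot",s(227,450),t(368,109))]:
    X,e=tri(S,np.array(a),T,np.array(b)); print(n,np.round(X),np.round(e,1))
# yellow key bow top view, brighter mask
b,m=blobs(T["frame"],(22,180,150),(33,255,255),(425,170,455,205)); print(b)
X,e=tri(S,np.array((443.9,248.9)),T,np.array(b[0][0])); print("yellow",X,e)
for p in [t(172,280)]: print(onz(T,p,50))
E
```

```text
barrel [574. -90.  88.] [0.1 0.1]
con NT [516. -20.  89.] [0. 0.]
con NL [ 518. -151.   40.] [0.6 0.4]
con FL [ 625. -152.   56.] [0.5 0.4]
con FT [628. -23. 122.] [0.3 0.2]
lidFL [515. 223. 231.] [0.7 0.6]
lidBR [680. -17. 102.] [0.5 0.4]
chamber FL [478. 224.  94.] [0.7 0.6]
stand NL [ 460. -283.   52.] [1.8 1.1]
stand NR [ 450. -356.   62.] [0.6 0.3]
stand FR [ 629. -381.   65.] [0.2 0.1]
blue [ 501. -330.   92.] [0.6 0.4]
red dot [573. -53. 106.] [0.5 0.3]
green dot [610. -75.  96.] [0.1 0.1]
[([438.3, 187.8], [437, 181, 4, 15, 29])]
yellow [ 593.57173137 -343.32049227   93.33782402] [0.26742985168329486, 0.16879798563259937]
[453.04005401 106.90837424  50.        ]
```

Heights and sizes agree with the text (mouth about 98 mm high by geometry, lid angle about 0.67 rad). I'll move to a viewpoint above the box for the wrist camera.

```bash
cat >> h.py <<'E'
from scipy.spatial.transform import Rotation as Ro
def Rt(z,x):
    z=np.array(z,float)/np.linalg.norm(z); x=np.array(x,float); x-=z*(x@z); x/=np.linalg.norm(x)
    return np.c_[x,np.cross(z,x),z]
def go(s,p,R):
    R0=Ro.from_rotvec(s["tcp_rot"]).as_matrix()
    print("shift m",np.round(R0.T@(np.array(p)-s["position"])/1000,4).tolist(),"rot",np.round(Ro.from_matrix(R0.T@R).as_rotvec(),4).tolist())
E
python3 - <<'E'
from h import *; from workcell import sense
go(sense(),(530,-20,420),Rt((0,0,-1),(0,1,0)))
E
```

```text
shift m [-0.4816, -0.3279, -0.1889] rot [-0.001, 0.0005, 1.101]
```

Call:
apply_moves(commands=[[[-0.48, -0.33, -0.19], [0, 0, 1.1], 0.0], [[-0.48, -0.33, -0.19], [0, 0, 1.1], 0.0], [[-0.48, -0.33, -0.19], [0, 0, 1.1], 0.0], [[-0.48, -0.33, -0.19], [0, 0, 1.1], 0.0], [[-0.48, -0.33, -0.19], [0, 0, 1.1], 0.0], [[-0.48, -0.33, -0.19], [0, 0, 1.1], 0.0], [[-0.48, -0.33, -0.19], [0, 0, 1.1], 0.0], [[-0.48, -0.33, -0.19], [0, 0, 1.1], 0.0], [[-0.48, -0.33, -0.19], [0, 0, 1.1], 0.0], [[-0.48, -0.33, -0.19], [0, 0, 1.1], 0.0], [[-0.48, -0.33, -0.19], [0, 0, 1.1], 0.0], [[-0.48, -0.33, -0.19], [0, 0, 1.1], 0.0], [[-0.48, -0.33, -0.19], [0, 0, 1.1], 0.0], [[-0.48, -0.33, -0.19], [0, 0, 1.1], 0.0], [[-0.48, -0.33, -0.19], [0, 0, 1.1], 0.0], [[-0.48, -0.33, -0.19], [0, 0, 1.1], 0.0], [[-0.48, -0.33, -0.19], [0, 0, 1.1], 0.0], [[-0.48, -0.33, -0.19], [0, 0, 1.1], 0.0]])

```text
t: 1.9
position: [527.3, -20.4, 421.4]
tcp_rot: [2.219, 2.224, 0.0]
contact_force: [0.2, -0.7, -0.3]
finger_gap: 0.3
gripper_force: 0.0
```

```bash
python3 - <<'E'
from workcell import sense, camera
import cv2, numpy as np
s=sense(); print(s["t"],s["position"],s["tcp_rot"],s["qpos"])
c=camera("wrist"); cv2.imwrite("pics/w1.png",c["frame"][:,:,::-1]); np.savez("w1.npz",**c)
print(c["mtx"][0],(-c["R"].T@c["t"]).round(1),np.round(c["R"],3).tolist())
E
```

```text
1.9 [527.30936133 -20.36027843 421.37746504] [2.21898264e+00 2.22378895e+00 2.48395093e-04] [-1.08040458e-01  1.84685077e-01  1.23263659e+00  7.61029123e-05
  1.72411204e+00 -1.10192485e-01]
[284.45819823   0.         318.45484975] [527.4  52.3 563.4] [[1.0, 0.002, 0.0], [0.002, -0.958, 0.287], [0.001, -0.287, -0.958]]
```

View pics/w1.png

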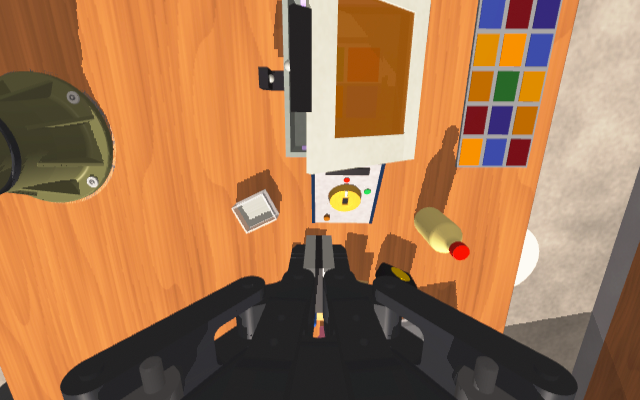

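Wrist view: barrel (345,199), red dot (347,180), green dot (367,191), lid front-right corner (307,173), rear-right corner (413,161). I'll triangulate these with the top view.

```bash
python3 - <<'E'
from h import *
W=dict(np.load("w1.npz")); T=dict(np.load("top0.npz")); S=dict(np.load("side0.npz"))
t=lambda u,v:(220+u/3,145+v/3)
for n,a,b in [("lidFR",(307,172),t(306,190)),("lidBR",(413,160),t(307,32)),("barrel",(345,199),(347.7,194.5)),("red",(346.5,180),t(344,147)),("green",(367,191),t(368,109)),("conLN",(312,222),t(442,213)),("conLF",(370,222),t(444,103))]:
    X,e=tri(W,np.array(a,float),T,np.array(b)); print(n,np.round(X,1),np.round(e,1))
print(blobs(W["frame"],(20,120,90),(35,255,255),(320,180,375,215))[0])
E
```

```text
lidFR [514.3 -14.1 237.9] [0. 0.]
lidBR [675.8 -17.8 122.4] [0.7 0.1]
barrel [572.4 -89.   98.2] [0.5 0.1]
red [571.7 -52.3 111.4] [1.1 0.2]
green [609.6 -75.2  97.5] [0.4 0.1]
conLN [ 516.7 -147.3   59.6] [0.6 0.1]
conLF [ 626.8 -152.6   44. ] [1.1 0.3]
[([344.6, 200.6], [330, 190, 31, 21, 443])]
```

Call:
apply_moves(commands=[[[0.125, 0.014, 0.1], [0, 0, 0], 0.0], [[0.125, 0.014, 0.14], [0, 0, 0], 0.0], [[0.125, 0.014, 0.17], [0, 0, 0], 0.0], [[0.125, 0.014, 0.176], [0, 0, 0], 0.0], [[0.125, 0.014, 0.176], [0, 0, 0], 0.0], [[0.125, 0.014, 0.176], [0, 0, 0], 0.0], [[0.125, 0.014, 0.176], [0, 0, 0], 0.0]])

```text
t: 2.65
position: [541.7, 103.8, 246.4]
tcp_rot: [2.219, 2.223, 0.001]
contact_force: [0.9, 0.1, 0.4]
finger_gap: -0.0
gripper_force: 0.0
```

Call:
apply_moves(commands=[[[0, -0.005, 0.012], [0, 0, 0], 0.0], [[0, -0.01, 0.023], [0, 0, 0], 0.0], [[0, -0.015, 0.034], [0, 0, 0], 0.0], [[0, -0.019, 0.044], [0, 0, 0], 0.0], [[0, -0.024, 0.052], [0, 0, 0], 0.0], [[0, -0.029, 0.061], [0, 0, 0], 0.0], [[0, -0.034, 0.069], [0, 0, 0], 0.0], [[0, -0.038, 0.078], [0, 0, 0], 0.0], [[0, -0.042, 0.087], [0, 0, 0], 0.0], [[0, -0.045, 0.096], [0, 0, 0], 0.0]])

```text
t: 3.65
position: [496.1, 103.9, 148.5]
tcp_rot: [-2.22, -2.223, 0.0]
contact_force: [1.3, -1.4, 1.1]
finger_gap: 0.0
gripper_force: 0.5
```

Call:
apply_moves(commands=[[[0, -0.003, 0.009], [0, 0, 0], 0.0], [[0, -0.006, 0.018], [0, 0, 0], 0.0], [[0, -0.007, 0.024], [0, 0, 0], 0.0], [[0, -0.008, 0.029], [0, 0, 0], 0.0], [[0, -0.008, 0.033], [0, 0, 0], 0.0], [[0, -0.008, 0.036], [0, 0, 0], 0.0], [[0, -0.008, 0.038], [0, 0, 0], 0.0]])

```text
t: 4.35
position: [488.3, 103.8, 110.9]
tcp_rot: [-2.22, -2.222, 0.001]
contact_force: [-2.0, -0.4, 12.0]
finger_gap: 0.1
gripper_force: 6.8
```

Call:
apply_moves(commands=[[[0, 0, 0.001], [0, 0, 0], 0.0], [[0, 0, 0.002], [0, 0, 0], 0.0], [[0, 0, 0.002], [0, 0, 0], 0.0]])

```text
t: 4.65
position: [488.5, 103.8, 110.7]
tcp_rot: [2.22, 2.223, 0.0]
contact_force: [-12.4, -1.7, 23.5]
finger_gap: -0.1
gripper_force: 11.7
```

```bash
python3 - <<'E'
from workcell import sense, camera
import cv2, numpy as np
s=sense(); print(s["t"],s["position"],s["contact_force"])
c=camera("side"); cv2.imwrite("pics/s2.png",cv2.resize(c["frame"][120:280,240:440],(800,600),interpolation=cv2.INTER_CUBIC)[:,:,::-1])
E
```

```text
4.65 [488.47283511 103.84062564 110.73433373] [-12.37432257  -1.72114095  23.54845207]
```

View pics/s2.png

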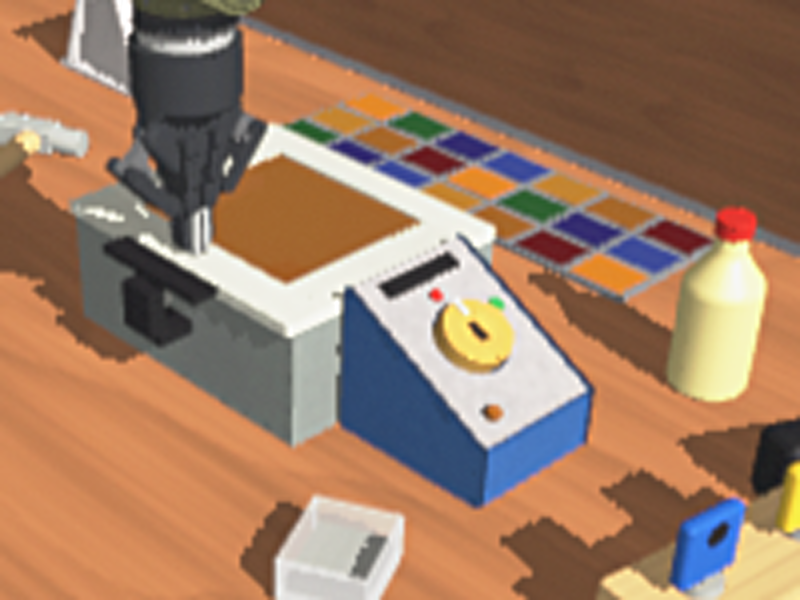

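The lid is flat and shut: hard stop at z 110.7 with force rising and no motion, flush with the rim. Next I'll lift and go to a close view of the barrel, where the slot and white mark need measuring.

Call:
apply_moves(commands=[[[0, 0, -0.04], [0, 0, 0], 0.0], [[0, 0, -0.09], [0, 0, 0], 0.0], [[-0.04, 0.02, -0.13], [0, 0, 0], 0.0], [[-0.09, 0.04, -0.13], [0, 0, 0], 0.0], [[-0.13, 0.06, -0.13], [0, 0, 0], 0.0], [[-0.18, 0.085, -0.13], [0, 0, 0], 0.0], [[-0.22, 0.085, -0.13], [0, 0, 0], 0.0], [[-0.234, 0.085, -0.13], [0, 0, 0], 0.0], [[-0.234, 0.085, -0.13], [0, 0, 0], 0.0], [[-0.234, 0.085, -0.13], [0, 0, 0], 0.0], [[-0.234, 0.085, -0.13], [0, 0, 0], 0.0]])

```text
t: 5.8
position: [573.7, -128.7, 239.4]
tcp_rot: [2.219, 2.224, 0.0]
contact_force: [0.3, -0.3, -0.1]
finger_gap: 0.0
gripper_force: 0.0
```

```bash
python3 - <<'E'
from workcell import sense, camera
import cv2, numpy as np
from h import *
s=sense(); print(s["t"],s["position"],s["tcp_rot"],s["contact_force"])
c=camera("wrist"); np.savez("w2.npz",**c)
p=proj(c,np.array([573,-90,98.])); print(p)
x,y=[int(v) for v in p]; x0,y0=max(0,x-80),max(0,y-60); print(x0,y0)
cv2.imwrite("pics/w2.png",cv2.resize(c["frame"][y0:y0+120,x0:x0+160],(800,600),interpolation=cv2.INTER_CUBIC)[:,:,::-1])
go(s,(585,-330,250),Rt((0,0,-1),(1,0,0)))
E
```

```text
5.8 [ 573.72085869 -128.68617772  239.40629598] [2.21868834e+00 2.22417802e+00 3.18540277e-04] [ 0.33402715 -0.30857155 -0.12170687]
[317.48483101 148.34944272]
237 88
shift m [-0.2013, 0.0108, -0.0106] rot [0.0, -0.0002, 1.5733]
```

View pics/w2.png

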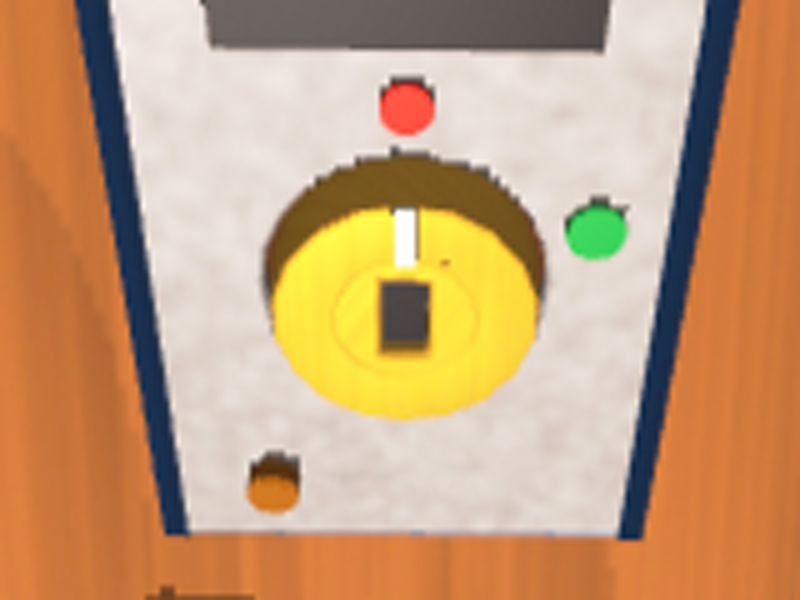

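Slot centre is at crop (405,317), i.e. pixel (318.0,151.4). It is vertical in the image, with the white mark directly toward the red dot (off) and the console edges symmetric, so box yaw is about 0. I'll take a second wrist view from farther along, then look at the keys.

Call:
apply_moves(commands=[[[-0.05, 0, 0], [0, 0, 0], 0.0], [[-0.1, 0, 0], [0, 0, 0], 0.0], [[-0.1, 0, 0], [0, 0, 0], 0.0], [[-0.1, 0, 0], [0, 0, 0], 0.0], [[-0.1, 0, 0], [0, 0, 0], 0.0]])

```text
t: 6.35
position: [574.0, -228.7, 239.4]
tcp_rot: [2.219, 2.224, 0.0]
contact_force: [0.4, 0.5, -0.4]
finger_gap: -0.1
gripper_force: 0.0
```

```bash
python3 - <<'E'
from workcell import sense, camera
from h import *
s=sense(); print(s["position"],s["tcp_rot"])
c=camera("wrist"); np.savez("w3.npz",**c)
W=dict(np.load("w2.npz"))
def slot(c,g):
    x,y=[int(v) for v in proj(c,np.array(g))]
    f=cv2.cvtColor(c["frame"],cv2.COLOR_RGB2GRAY); h=cv2.cvtColor(c["frame"],cv2.COLOR_RGB2HSV)
    m=cv2.inRange(h,np.array((20,150,150)),np.array((35,255,255))); k=np.zeros_like(m); k[max(0,y-45):y+45,x-45:x+45]=255; m&=k
    cs,_=cv2.findContours(m,cv2.RETR_EXTERNAL,cv2.CHAIN_APPROX_NONE); o=max(cs,key=cv2.contourArea)
    e=cv2.fitEllipse(o)
    fill=np.zeros_like(m); cv2.drawContours(fill,[o],-1,255,-1)
    d=cv2.inRange(f,0,95)&cv2.erode(fill,np.ones((9,9)))
    n,l,st,ce=cv2.connectedComponentsWithStats(d); i=1+np.argmax(st[1:,4])
    r=cv2.minAreaRect(np.argwhere(l==i)[:,::-1].astype(np.float32))
    return e,ce[i],st[i],r
ps=[]
for q in (W,c):
    e,ce,st,r=slot(q,(573,-90,98)); print("ell",np.round(e[0],1),np.round(e[1],1),"slot",ce.round(1),st,r); ps.append((np.array(e[0]),ce))
for i in (0,1): X,er=tri(W,ps[0][i],c,ps[1][i]); print(("ellipse","slot")[i],X.round(1),np.round(er,2))
# console face edge direction: dots/markers on face plane
n=np.array([0,-.5,.866]); f0=np.array([573,-84,87.5])
def onf(q,u,v):
    o,d=ray(q,(237+u/5,88+v/5)); return (o+d*(n@(f0-o))/(n@d)).round(1)
for k,u,v in [("L0",113,0),("L1",187,533),("R0",706,0),("R1",620,533),("dispL",210,47),("dispR",605,50),("red",407,108),("green",597,233)]: print(k,onf(W,u,v))
f=cv2.resize(c["frame"],None,fx=1,fy=1)
go(s,(585,-330,250),Rt((0,0,-1),(1,0,0)))
E
```

```text
[ 574.04739123 -228.68173588  239.4321358 ] [2.21877799e+00 2.22409209e+00 3.69261128e-04]
ell [317.5 150.9] [39.6 52.4] slot [317.8 151.4] [314 146   9  12 102] ((318.0, 151.5), (11.0, 8.0), 90.0)
ell [317.3  38. ] [58.8 60.1] slot [322.  46.] [322  46   1   1   1] ((322.0, 46.0), (0.0, 0.0), 0.0)
ellipse [573.  -92.5  98.1] [0.03 0.03]
slot [575.4 -95.3  80.7] [1.99 2.19]
L0 [522.3 -35.6 115.4]
L1 [ 520.4 -152.    48.2]
R0 [626.1 -35.4 115.6]
R1 [ 626.  -151.7   48.4]
dispL [538.4 -43.1 111.1]
dispR [609.4 -43.5 110.9]
red [573.8 -53.5 105.1]
green [611.8 -77.1  91.5]
shift m [-0.1013, 0.0107, -0.0106] rot [0.0, -0.0003, 1.5732]
```

Mouth triangulates to (573.0, −92.5, 98.1). The height matches 97.9, and the yaw is about 0 (±0.5°). Now to the keys.

Call:
apply_moves(commands=[[[-0.1, 0.01, -0.03], [0, 0, 1.573], 0.085], [[-0.1, 0.01, -0.03], [0, 0, 1.573], 0.085], [[-0.1, 0.01, -0.03], [0, 0, 1.573], 0.085], [[-0.1, 0.01, -0.03], [0, 0, 1.573], 0.085], [[-0.1, 0.01, -0.03], [0, 0, 1.573], 0.085], [[-0.1, 0.01, -0.03], [0, 0, 1.573], 0.085], [[-0.1, 0.01, -0.03], [0, 0, 1.573], 0.085], [[-0.1, 0.01, -0.03], [0, 0, 1.573], 0.085], [[-0.1, 0.01, -0.03], [0, 0, 1.573], 0.085], [[-0.1, 0.01, -0.03], [0, 0, 1.573], 0.085], [[-0.1, 0.01, -0.03], [0, 0, 1.573], 0.085], [[-0.1, 0.01, -0.03], [0, 0, 1.573], 0.085], [[-0.1, 0.01, -0.03], [0, 0, 1.573], 0.085], [[-0.1, 0.01, -0.03], [0, 0, 1.573], 0.085]])

```text
t: 7.8
position: [584.1, -329.6, 269.4]
tcp_rot: [3.142, 0.002, 0.0]
contact_force: [-0.4, -0.4, 0.4]
finger_gap: 84.8
gripper_force: 0.0
```

```bash
python3 - <<'E'
from workcell import sense, camera
import cv2, numpy as np
s=sense(); print(s["position"],s["tcp_rot"],s["qpos"].round(2))
c=camera("wrist"); np.savez("w4.npz",**c)
cv2.imwrite("pics/w4.png",c["frame"][:,:,::-1])
E
```

```text
[ 584.09028255 -329.5859185   269.40152722] [3.14156667e+00 2.07251475e-03 1.67610707e-04] [-0.57  0.56  1.07  0.    1.51  1.  ]
```

View pics/w4.png

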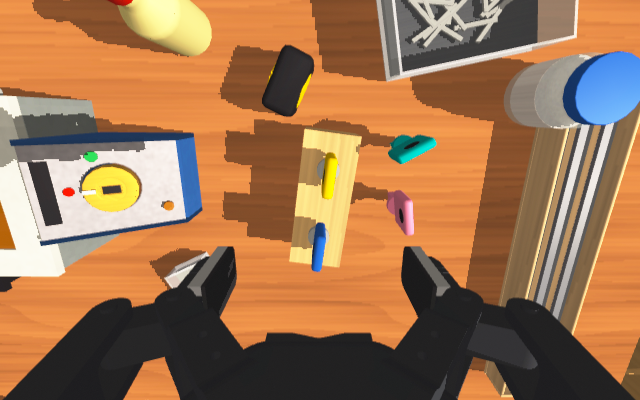

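Wrist view: the yellow bow is seen edge-on at (330,175), running (332,153)–(328,198), blue at (319,247), and stand corners at (305,129), (360,137), (340,268) and (289,262).

```bash
python3 - <<'E'
from h import *
c=dict(np.load("w4.npz")); T=dict(np.load("top0.npz"))
for p in [(305,129),(360,137),(340,268),(289,262)]: print(onz(c,p,60).round(1))
C=np.mean([onz(c,p,60) for p in [(305,129),(360,137),(340,268),(289,262)]],0); print("stand",C)
b,m=blobs(c["frame"],(22,120,80),(34,255,255),(315,140,345,210)); print(b)
pts=np.argwhere(m)[:,::-1].astype(np.float32); r=cv2.minAreaRect(pts); print(r, np.array([onz(c,p,118) for p in cv2.boxPoints(r)]).round(1).tolist())
# brightest (top-lit) face
hsv=cv2.cvtColor(c["frame"],cv2.COLOR_RGB2HSV)
for y in range(150,202,6): print(y,[(x,int(hsv[y,x,0]),int(hsv[y,x,1]),int(hsv[y,x,2])) for x in range(320,340,2)])
W=dict(np.load("w2.npz"))
print("mouth@98",onz(W,(317.5,150.9),98),onz(W,(318,151.4),98))
o=proj(c,np.array([573,-92.3,98])); print("mouth predicted in w4",o, blobs(c["frame"],(22,150,120),(34,255,255),(75,155,150,220))[0])
E
```

```text
[ 638.6 -313.9   60. ]
[ 629.2 -380.4   60. ]
[ 450.3 -360.3   60. ]
[ 459.6 -289.6   60. ]
stand [ 544.44465111 -336.03767692   60.        ]
[([322.0, 145.2], [318, 140, 9, 12, 72]), ([329.1, 174.8], [320, 140, 19, 70, 696]), ([340.6, 180.4], [334, 140, 11, 70, 223]), ([316.5, 195.8], [315, 185, 6, 25, 77]), ([343.1, 206.7], [342, 204, 3, 6, 11])]
((329.5, 174.5), (69.0, 29.0), 90.0) [[630.8, -326.5, 118.0], [630.8, -356.0, 118.0], [556.9, -357.9, 118.0], [556.9, -326.3, 118.0]]
150 [(320, 18, 138, 170), (322, 22, 124, 251), (324, 23, 122, 251), (326, 24, 115, 253), (328, 23, 120, 252), (330, 22, 124, 249), (332, 22, 123, 250), (334, 23, 117, 253), (336, 24, 112, 254), (338, 24, 118, 253)]
156 [(320, 17, 137, 160), (322, 17, 138, 165), (324, 21, 130, 246), (326, 23, 255, 138), (328, 23, 255, 144), (330, 23, 255, 146), (332, 23, 255, 157), (334, 23, 255, 188), (336, 24, 114, 254), (338, 22, 124, 250)]
162 [(320, 16, 32, 119), (322, 23, 26, 127), (324, 21, 82, 127), (326, 23, 255, 140), (328, 23, 255, 209), (330, 27, 255, 252), (332, 28, 255, 254), (334, 29, 255, 255), (336, 30, 255, 
[... 793 characters left out ...]
, (332, 30, 255, 255), (334, 24, 125, 253), (336, 21, 129, 248), (338, 22, 123, 251)]
192 [(320, 24, 113, 253), (322, 23, 255, 146), (324, 23, 255, 220), (326, 27, 255, 252), (328, 29, 255, 254), (330, 29, 255, 255), (332, 30, 255, 255), (334, 22, 124, 250), (336, 21, 128, 248), (338, 23, 119, 252)]
198 [(320, 23, 117, 253), (322, 21, 134, 245), (324, 22, 197, 231), (326, 26, 255, 245), (328, 27, 255, 251), (330, 29, 255, 255), (332, 24, 115, 253), (334, 21, 128, 248), (336, 22, 123, 250), (338, 23, 118, 253)]
mouth@98 [573.01834506 -92.50885533  98.        ] [573.51491152 -93.00108882  98.        ]
mouth predicted in w4 [109.7621174  189.72688541] [([111.1, 188.7], [82, 167, 57, 45, 1717])]
```

```bash
python3 - <<'E'
from h import *
from workcell import sense
c=dict(np.load("w4.npz"))
hsv=cv2.cvtColor(c["frame"],cv2.COLOR_RGB2HSV)
m=((hsv[...,1]>185)&(hsv[...,0]>20)&(hsv[...,0]<35)).astype(np.uint8); k=np.zeros_like(m); k[145:208,315:345]=1; m&=k
ys=np.where(m.any(1))[0]; print("rows",ys.min(),ys.max())
cen=[]
for y in ys[::3]:
    xs=np.where(m[y])[0]; b=[x for x in xs if hsv[y,x,2]>225]; print(y,xs.min(),xs.max(),b[0] if b else None, end=" | ")
print()
u=np.array([np.cos(-.126),np.sin(-.126),0])
e=onz(c,(327.5,ys.max()+.5),118); print("near end",e,"centre",e+23*u)
e=onz(c,(333,156),118); print("far-end@118",e)
print("mid",onz(c,(329.5,180),118))
E
```

```text
rows 153 198
153 327 333 None | 156 326 335 335 | 159 325 336 330 | 162 325 337 329 | 165 324 336 329 | 168 324 336 328 | 171 325 335 328 | 174 323 335 327 | 177 324 334 327 | 180 322 334 326 | 183 322 334 326 | 186 322 333 326 | 189 322 333 325 | 192 322 332 325 | 195 322 332 324 | 198 324 330 324 | 
near end [ 568.81527935 -339.84174349  118.        ] centre [ 591.63294677 -342.73208147  118.        ]
far-end@118 [ 614.5976127  -345.04369267  118.        ]
mid [ 589.23616423 -341.74555801  118.        ]
```

Call:
apply_moves(commands=[[[0.007, 0.013, 0.04], [0, 0, 0.127], 0.085], [[0.007, 0.013, 0.08], [0, 0, 0.127], 0.085], [[0.007, 0.013, 0.1], [0, 0, 0.127], 0.085], [[0.007, 0.013, 0.13], [0, 0, 0.127], 0.085], [[0.007, 0.013, 0.16], [0, 0, 0.127], 0.085], [[0.007, 0.013, 0.18], [0, 0, 0.127], 0.085], [[0.007, 0.013, 0.192], [0, 0, 0.127], 0.085], [[0.007, 0.013, 0.192], [0, 0, 0.127], 0.085], [[0.007, 0.013, 0.192], [0, 0, 0.127], 0.085], [[0.007, 0.013, 0.192], [0, 0, 0.127], 0.03], [[0.007, 0.013, 0.192], [0, 0, 0.127], 0.02], [[0.007, 0.013, 0.192], [0, 0, 0.127], 0.008], [[0.007, 0.013, 0.192], [0, 0, 0.127], 0.008], [[0.007, 0.013, 0.192], [0, 0, 0.127], 0.008], [[0.007, 0.013, 0.192], [0, 0, 0.127], 0.008]])

```text
t: 9.35
position: [590.9, -343.1, 77.4]
tcp_rot: [-3.135, 0.201, -0.0]
contact_force: [0.5, 0.3, 1.4]
finger_gap: 11.1
gripper_force: 60.3
```

Grasped (gap 11.1 mm, 60 N). I'll lift and compute the pre-insertion pose.

Call:
apply_moves(commands=[[[0, 0, -0.02], [0, 0, 0], 0.008], [[0, 0, -0.05], [0, 0, 0], 0.008], [[0, 0, -0.09], [0, 0, 0], 0.008], [[0, 0, -0.13], [0, 0, 0], 0.008], [[0, 0, -0.15], [0, 0, 0], 0.008], [[0, 0, -0.15], [0, 0, 0], 0.008], [[0, 0, -0.15], [0, 0, 0], 0.008]])

```text
t: 10.05
position: [590.7, -343.0, 226.3]
tcp_rot: [-3.135, 0.201, 0.001]
contact_force: [0.7, 0.5, -1.1]
finger_gap: 11.3
gripper_force: 60.3
```

```bash
python3 - <<'E'
from h import *; from workcell import sense
s=sense(); print(s["position"],s["finger_gap"],s["gripper_force"])
n=np.array([0,-.5,.866]); M=np.array([573.1,-92.7,98])
go(s,M+n*92.4,Rt(-n,(0,.866,.5))); go(s,M+n*92.4+[0,0,40],Rt(-n,(0,.866,.5)))
E
```

```text
[ 590.67331242 -342.98501306  226.27243081] 11.278004280879637 60.269519090652466
shift m [-0.0435, -0.2001, 0.0484] rot [0.4427, 0.3905, -1.6562]
shift m [-0.0435, -0.2002, 0.0084] rot [0.4427, 0.3905, -1.6562]
```

Call:
apply_moves(commands=[[[-0.0435, -0.2, 0.008], [0.4427, 0.3905, -1.6562], 0.008], [[-0.0435, -0.2, 0.008], [0.4427, 0.3905, -1.6562], 0.008], [[-0.0435, -0.2, 0.008], [0.4427, 0.3905, -1.6562], 0.008], [[-0.0435, -0.2, 0.008], [0.4427, 0.3905, -1.6562], 0.008], [[-0.0435, -0.2, 0.008], [0.4427, 0.3905, -1.6562], 0.008], [[-0.0435, -0.2, 0.008], [0.4427, 0.3905, -1.6562], 0.008], [[-0.0435, -0.2, 0.008], [0.4427, 0.3905, -1.6562], 0.008], [[-0.0435, -0.2, 0.008], [0.4427, 0.3905, -1.6562], 0.008], [[-0.0435, -0.2, 0.008], [0.4427, 0.3905, -1.6562], 0.008], [[-0.0435, -0.2, 0.008], [0.4427, 0.3905, -1.6562], 0.008], [[-0.0435, -0.2, 0.008], [0.4427, 0.3905, -1.6562], 0.008], [[-0.0435, -0.2, 0.008], [0.4427, 0.3905, -1.6562], 0.008], [[-0.0435, -0.2, 0.008], [0.4427, 0.3905, -1.6562], 0.008], [[-0.0435, -0.2, 0.008], [0.4427, 0.3905, -1.6562], 0.008], [[-0.0435, -0.2, 0.008], [0.4427, 0.3905, -1.6562], 0.008], [[-0.0435, -0.2, 0.008], [0.4427, 0.3905, -1.6562], 0.008]])

```text
t: 11.65
position: [573.2, -139.0, 219.2]
tcp_rot: [-1.929, -1.926, -0.516]
contact_force: [0.1, 0.2, -0.5]
finger_gap: 11.6
gripper_force: 60.1
```

```bash
python3 - <<'E'
from h import *; from workcell import sense, camera
s=sense(); print(s["position"],s["finger_gap"],s["qpos"].round(2))
n=np.array([0,-.5,.866]); M=np.array([573.1,-92.7,98]); R=Rt(-n,(0,.866,.5))
go(s,M+n*75.4,R)
Rc=Ro.from_rotvec(s["tcp_rot"]).as_matrix(); print(Rc.round(4).tolist())
w=camera("wrist"); sd=camera("side"); np.savez("w5.npz",**w); np.savez("s5.npz",**sd)
tip=s["position"]+Rc@[0,0,57.4]; sh=s["position"]+Rc@[0,0,17.4]; print("tip",tip,"wrist px tip,shoulder,mouth",proj(w,tip),proj(w,sh),proj(w,M),"side",proj(sd,tip),proj(sd,sh),proj(sd,M))
def crop(c,p,hw,hh,size): x,y=[int(v) for v in p]; x0=max(0,x-hw);y0=max(0,y-hh); print("crop0",x0,y0); return cv2.resize(c["frame"][y0:y0+2*hh,x0:x0+2*hw],size,interpolation=cv2.INTER_CUBIC)
cv2.imwrite("pics/p5.png",np.hstack([crop(w,proj(w,tip),50,75,(400,600)),crop(sd,proj(sd,tip),40,60,(400,600))])[:,:,::-1])
E
```

```text
[ 573.20510276 -138.98936634  219.23753651] 11.590364443162251 [-0.49  0.51  1.33  0.46  1.56 -0.55]
shift m [-0.0205, -0.0001, 0.0528] rot [0.0009, 0.0009, -0.001]
[[0.001, 1.0, 0.0009], [0.8665, -0.0014, 0.4992], [0.4992, 0.0003, -0.8665]]
tip [ 573.2582683  -110.33296282  169.50256179] wrist px tip,shoulder,mouth [318.05714785 213.87949867] [317.99765462 236.24086763] [317.92649248 208.96798205] side [366.36938664 186.56844273] [373.50868505 177.73711795] [359.29929598 206.86444902]
crop0 268 138
crop0 326 126
```

View pics/p5.png

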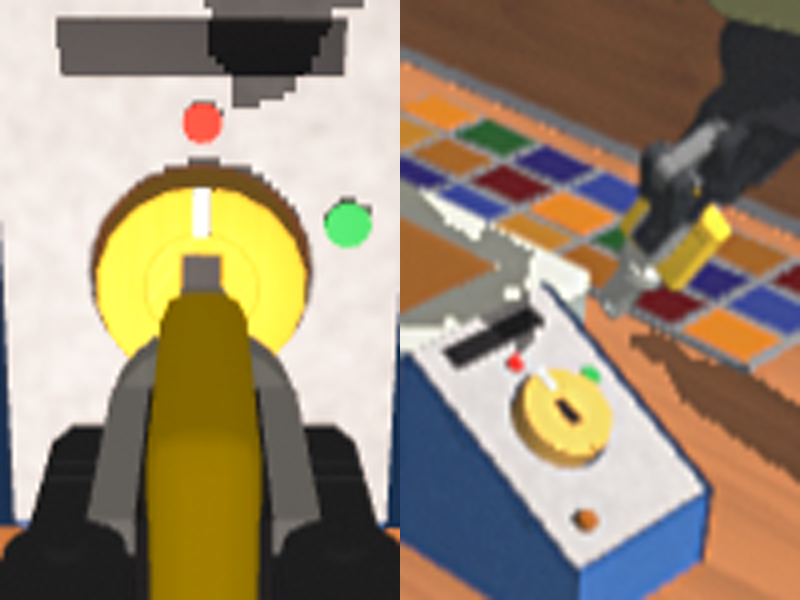

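Left (wrist): the key is centred on the slot line at column 318, with the slot's top end at crop (201,270). Right (side): blade tip is near crop (615,308), and the barrel slot near (568,410). I'll check the key's offset along the slope numerically in the side view.

```bash
python3 - <<'E'
from h import *; from workcell import sense
s=sense(); c=dict(np.load("s5.npz")); w=dict(np.load("w5.npz")); R=Ro.from_rotvec(s["tcp_rot"]).as_matrix(); p=s["position"]
M=np.array([573.1,-92.7,98])
P3=lambda x,y,z: p+R@[x,y,57.4-z]   # key coords
for k in [(5.75,0,0),(-5.75,0,0),(8,4,6),(8,-4,6),(-8,4,6),(-8,-4,6),(8,0,38),(-8,0,38),(23,6,85),(-23,6,85),(0,0,98)]: print(k,proj(c,P3(*k)).round(1),proj(w,P3(*k)).round(1))
print("slot ends wrist",proj(w,M+R[:,0]*8.75),proj(w,M-R[:,0]*8.75))
f=c["frame"]; h=cv2.cvtColor(f,cv2.COLOR_RGB2HSV)
for y in range(174,192): print(y," ".join(f"{h[y,x,1]:3d}/{h[y,x,2]:3d}" for x in range(362,382)))
print([w["frame"][y,318].tolist() for y in range(196,216)])
E
```

```text
(5.75, 0, 0) [365.  184.8] [318.1 206.6]
(-5.75, 0, 0) [367.8 188.2] [318.1 221.2]
(8, 4, 6) [366.5 182.3] [323.7 206.3]
(8, -4, 6) [364.5 183.4] [312.5 206.3]
(-8, 4, 6) [370.4 187. ] [323.6 227. ]
(-8, -4, 6) [368.4 188.1] [312.7 227. ]
(8, 0, 38) [371.2 175.7] [318.1 222.9]
(-8, 0, 38) [375.2 180.6] [318.1 246.8]
(23, 6, 85) [377.7 159.2] [331.7 230.9]
(-23, 6, 85) [389.7 173.4] [330.5 319.2]
(0, 0, 98) [384.7 163.9] [318.  294.7]
slot ends wrist [317.91570737 200.64823105] [317.9370895 217.1426362]
174  27/153  17/147  29/114  46/111  94/100 129/ 93 143/ 93 144/ 94  95/ 97  29/114  88/113  26/ 60  28/ 46  29/ 44  17/ 45  20/ 50  10/ 77   2/112   4/141  35/154
175 165/164 140/164  76/158  28/154  26/127  38/115  84/103 111/ 92  42/ 98   7/117  40/121  30/ 93   4/ 58  12/ 42  17/ 45  11/ 67   2/115   0/137  21/145 118/171
176 202/165 195/165 177/166 134/167  73/161  28/155  26/126  35/101   3/101   7/117  11/118  35/117   8/ 91   9/ 59  15/ 70   7/103   4/138  19/147 100/151 184/175
177 201/161 199/163 195/165 195/165 175/166 136/167  78/160  30/128   2/105   9/114   9/118  13/116 
[... 1982 characters left out ...]
9  29/113  53/110 113/108 172/101 177/104 143/109
190   8/130 151/219 154/220 149/217 151/220 151/219 140/204 149/219 151/221 154/223 153/218 138/196 107/153  71/130  12/109  14/131  31/115  53/111  80/118  46/128
191  66/ 93 149/192 154/217 152/217 152/217 149/217 151/218 151/220 149/219 149/221 151/221 152/222 150/221 139/196  78/111  57/130   7/112  12/132  15/133  12/154
[[255, 255, 251], [255, 254, 170], [255, 253, 85], [255, 253, 85], [255, 250, 80], [237, 194, 82], [139, 119, 96], [113, 105, 100], [113, 104, 100], [113, 105, 101], [113, 104, 101], [113, 105, 101], [113, 105, 101], [107, 100, 96], [103, 94, 75], [125, 99, 30], [131, 101, 0], [131, 102, 0], [131, 102, 0], [132, 103, 0]]
```

Everything agrees within about 1–2 mm, inside the taper's lead-in. I'll align on the axis first and then insert slowly, watching the force.

Call:
apply_moves(commands=[[[-0.021, 0, 0.02], [0.001, 0.001, -0.001], 0.008], [[-0.021, 0, 0.04], [0.001, 0.001, -0.001], 0.008], [[-0.021, 0, 0.053], [0.001, 0.001, -0.001], 0.008], [[-0.021, 0, 0.06], [0.001, 0.001, -0.001], 0.008], [[-0.021, 0, 0.064], [0.001, 0.001, -0.001], 0.008], [[-0.021, 0, 0.068], [0.001, 0.001, -0.001], 0.008], [[-0.021, 0, 0.068], [0.001, 0.001, -0.001], 0.008], [[-0.021, 0, 0.068], [0.001, 0.001, -0.001], 0.008]])

```text
t: 12.55
position: [573.5, -123.6, 150.4]
tcp_rot: [-1.926, -1.929, -0.517]
contact_force: [0.4, -0.5, -1.6]
finger_gap: 10.9
gripper_force: 60.1
```

```bash
python3 - <<'E'
from h import *; from workcell import sense, camera
s=sense(); c=camera("side"); w=camera("wrist"); R=Ro.from_rotvec(s["tcp_rot"]).as_matrix(); p=s["position"]
M=np.array([573.1,-92.7,98]); d=R.T@(p+R@[0,0,57.4]-M); print("tip in mouth axes(tool)",d.round(2),s["contact_force"])
def crop(c,q,hw,hh,size): x,y=[int(v) for v in q]; x0=max(0,x-hw);y0=max(0,y-hh); print("crop0",x0,y0); return cv2.resize(c["frame"][y0:y0+2*hh,x0:x0+2*hw],size,interpolation=cv2.INTER_CUBIC)
cv2.imwrite("pics/p6.png",np.hstack([crop(w,proj(w,M),25,38,(400,600)),crop(c,proj(c,M),25,38,(400,600))])[:,:,::-1])
E
```

```text
tip in mouth axes(tool) [-0.54  0.46 -3.37] [ 0.38690947 -0.4962585  -1.56593348]
crop0 292 173
crop0 334 168
```

View pics/p6.png

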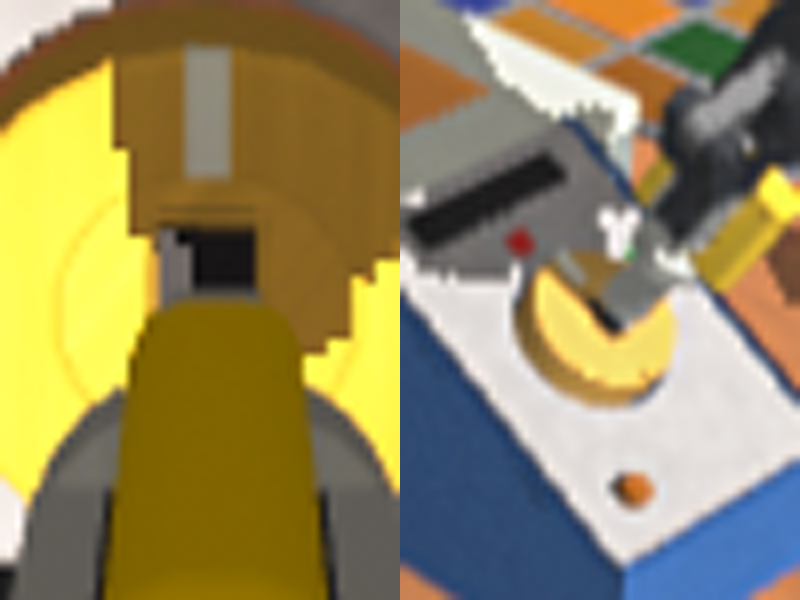

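Left (wrist): slot is at crop columns 160–257 with its top end at row ~228, and the blade edge shows at row ~290, centred slightly to the right. Right (side): the blade points at the slot. I'll compare against predictions.

```bash
python3 - <<'E'
from h import *; from workcell import sense, camera
s=sense(); w=camera("wrist"); R=Ro.from_rotvec(s["tcp_rot"]).as_matrix(); p=s["position"]
M=np.array([573.1,-92.7,98]); cr=lambda q: ((q-[292,173])*[8,600/76]).round(0)
for k in [(8.75,4.75),(8.75,-4.75),(-8.75,0)]: print("slot",k,cr(proj(w,M+R[:,0]*k[0]+R[:,1]*k[1])))
for k in [(0,27)]: print("barrel top edge",cr(proj(w,M+R[:,0]*27)))
for k in [(5.75,0,0),(8,4,6),(8,-4,6),(8,0,40),(14,0,40),(14,0,48),(16,0,48),(23,6,55),(23,-6,55)]: print(k,cr(proj(w,p+R@[k[0],k[1],57.4-k[2]])))
E
```

```text
slot (8.75, 4.75) [255. 217.]
slot (8.75, -4.75) [153. 217.]
slot (-8.75, 0) [204. 390.]
barrel top edge [204.  29.]
(5.75, 0, 0) [209. 265.]
(8, 4, 6) [253. 262.]
(8, -4, 6) [164. 262.]
(8, 0, 40) [208. 403.]
(14, 0, 40) [208. 329.]
(14, 0, 48) [208. 367.]
(16, 0, 48) [208. 341.]
(23, 6, 55) [297. 281.]
(23, -6, 55) [118. 281.]
```

The key sits about 1.4 mm low along the slope and 0.6 mm to the right of the slot. I'll correct that and enter.

Call:
apply_moves(commands=[[[0.0014, -0.0006, 0.0], [0, 0, 0], 0.008], [[0.0014, -0.0006, 0.0], [0, 0, 0], 0.008], [[0.0014, -0.0006, 0.003], [0, 0, 0], 0.008], [[0.0014, -0.0006, 0.006], [0, 0, 0], 0.008], [[0.0014, -0.0006, 0.008], [0, 0, 0], 0.008], [[0.0014, -0.0006, 0.01], [0, 0, 0], 0.008], [[0.0014, -0.0006, 0.012], [0, 0, 0], 0.008], [[0.0014, -0.0006, 0.012], [0, 0, 0], 0.008]])

```text
t: 13.5
position: [572.7, -116.0, 139.9]
tcp_rot: [-1.925, -1.928, -0.517]
contact_force: [0.6, 0.2, -0.5]
finger_gap: 11.3
gripper_force: 60.1
```

```bash
cat > st.py <<'E'
from h import *; from workcell import sense
s=sense(); R=Ro.from_rotvec(s["tcp_rot"]).as_matrix(); p=s["position"]
M=np.array([573.1,-92.7,98]); print(s["t"],"tip in mouth (tool axes)",(R.T@(p+R@[0,0,57.4]-M)).round(2),"F tool",(R.T@s["contact_force"]).round(1),"T tool",(R.T@s["wrist_torque"]).round(2),"gap",s["finger_gap"].__round__(1))
E
python3 st.py
```

```text
13.5 tip in mouth (tool axes) [ 0.82 -0.42  9.42] F tool [-0.1  0.6  0.5] T tool [-0.   -0.34  0.01] gap 11.3
```

The blade is 9 mm in with no force, so I'll continue.

Call:
apply_moves(commands=[[[0, 0, 0.003], [0, 0, 0], 0.008], [[0, 0, 0.006], [0, 0, 0], 0.008], [[0, 0, 0.009], [0, 0, 0], 0.008], [[0, 0, 0.012], [0, 0, 0], 0.008], [[0, 0, 0.015], [0, 0, 0], 0.008], [[0, 0, 0.018], [0, 0, 0], 0.008], [[0, 0, 0.02], [0, 0, 0], 0.008], [[0, 0, 0.02], [0, 0, 0], 0.008]])

```text
t: 14.3
position: [572.7, -106.0, 122.6]
tcp_rot: [-1.925, -1.928, -0.517]
contact_force: [0.8, 0.8, -0.7]
finger_gap: 11.0
gripper_force: 60.1
```

```bash
python3 st.py
```

```text
14.3 tip in mouth (tool axes) [ 0.8  -0.46 29.45] F tool [0.4 0.8 1. ] T tool [ 0.06 -0.34  0.06] gap 11.0
```

Call:
apply_moves(commands=[[[0, 0, 0.003], [0, 0, 0], 0.008], [[0, 0, 0.006], [0, 0, 0], 0.008], [[0, 0, 0.008], [0, 0, 0], 0.008], [[0, 0, 0.01], [0, 0, 0], 0.008], [[0, 0, 0.011], [0, 0, 0], 0.008], [[0, 0, 0.0115], [0, 0, 0], 0.008]])

```text
t: 14.9
position: [572.8, -100.7, 113.4]
tcp_rot: [-1.925, -1.928, -0.517]
contact_force: [-3.8, -4.2, 6.9]
finger_gap: 11.4
gripper_force: 61.4
```

```bash
python3 st.py
```

```text
14.9 tip in mouth (tool axes) [ 0.76 -0.32 40.09] F tool [-0.2 -3.8 -8.1] T tool [ 0.75 -0.18 -0.01] gap 11.4
```

Call:
apply_moves(commands=[[[0, 0, 0.001], [0, 0, 0], 0.008], [[0, 0, 0.002], [0, 0, 0], 0.008], [[0, 0, 0.002], [0, 0, 0], 0.008]])

```text
t: 15.2
position: [572.9, -100.6, 113.3]
tcp_rot: [-1.926, -1.93, -0.518]
contact_force: [-9.1, -10.4, 18.1]
finger_gap: 10.8
gripper_force: 63.5
```

```bash
python3 st.py
```

```text
15.2 tip in mouth (tool axes) [ 0.75 -0.14 40.19] F tool [  0.   -9.1 -20.9] T tool [1.83 0.06 0.02] gap 10.8
```

The key is fully home: depth 40.2 mm and 21 N with no further motion. I'll ease the push and turn clockwise about the key axis.

Call:
apply_moves(commands=[[[0, -0.0004, -0.001], [0, 0, 0.05], 0.008], [[0, -0.0003, -0.001], [0, 0, 0.15], 0.008], [[0, -0.0002, -0.001], [0, 0, 0.25], 0.008], [[-0.0001, -0.0001, -0.001], [0, 0, 0.35], 0.008], [[-0.0001, 0, -0.001], [0, 0, 0.45], 0.008], [[-0.0002, 0.0001, -0.001], [0, 0, 0.55], 0.008], [[-0.0002, 0.0002, -0.001], [0, 0, 0.65], 0.008]])

```text
t: 15.9
position: [573.5, -100.7, 113.3]
tcp_rot: [-2.38, -1.177, -0.318]
contact_force: [-2.8, -5.1, 9.3]
finger_gap: 11.2
gripper_force: 61.9
```

```bash
python3 st.py
```

```text
15.9 tip in mouth (tool axes) [ 0.83 -0.09 40.12] F tool [ -1.5  -2.4 -10.6] T tool [ 0.28 -0.28 -0.14] gap 11.2
```

Call:
apply_moves(commands=[[[-0.0001, 0.0001, 0], [0, 0, 0.1], 0.008], [[-0.0001, 0.0002, 0], [0, 0, 0.2], 0.008], [[-0.0002, 0.0003, 0], [0, 0, 0.3], 0.008], [[-0.0002, 0.0004, 0], [0, 0, 0.4], 0.008], [[-0.0003, 0.0004, 0], [0, 0, 0.5], 0.008], [[-0.0003, 0.0005, 0], [0, 0, 0.56], 0.008], [[-0.0003, 0.0005, 0], [0, 0, 0.6], 0.008], [[-0.0003, 0.0005, 0], [0, 0, 0.6], 0.008]])

```text
t: 16.7
position: [573.9, -101.2, 113.1]
tcp_rot: [-2.589, -0.419, -0.115]
contact_force: [-0.2, -3.7, 9.7]
finger_gap: 10.9
gripper_force: 61.8
```

```bash
cat >> st.py <<'E'
R0=Rt((0,.5,-.866),(0,.866,.5)); print("turn",Ro.from_matrix(R0.T@R).as_rotvec().round(3))
E
python3 st.py
```

```text
16.7 tip in mouth (tool axes) [ 0.79  0.12 40.1 ] F tool [  0.4  -1.6 -10.3] T tool [ 0.01 -0.15 -0.01] gap 10.9
turn [-2.000e-03  1.000e-03  1.249e+00]
```

There's no stop torque yet, as the blade's play in the slot takes up a few degrees. I'll turn on until the stop is felt.

Call:
apply_moves(commands=[[[0, 0, 0], [0, 0, 0.03], 0.008], [[0, 0, 0], [0, 0, 0.06], 0.008], [[0, 0, 0], [0, 0, 0.09], 0.008], [[0, 0, 0], [0, 0, 0.09], 0.008]])

```text
t: 17.1
position: [573.9, -101.3, 113.0]
tcp_rot: [-2.604, -0.302, -0.084]
contact_force: [-1.1, -5.0, 8.7]
finger_gap: 11.4
gripper_force: 61.8
```

```bash
python3 st.py
```

```text
17.1 tip in mouth (tool axes) [ 0.79  0.14 40.12] F tool [ -1.   -0.2 -10.1] T tool [-0.17 -0.11 -0.03] gap 11.4
turn [-2.000e-03  1.000e-03  1.339e+00]
```

Call:
apply_moves(commands=[[[0, 0, 0], [0, 0, 0.03], 0.008], [[0, 0, 0], [0, 0, 0.06], 0.008], [[0, 0, 0], [0, 0, 0.09], 0.008], [[0, 0, 0], [0, 0, 0.09], 0.008]])

```text
t: 17.5
position: [574.0, -101.3, 113.0]
tcp_rot: [-2.613, -0.186, -0.053]
contact_force: [0.2, -5.1, 8.1]
finger_gap: 11.7
gripper_force: 63.8
```

```bash
python3 st.py; python3 - <<'E'
from h import *; from workcell import sense, camera
M=np.array([573.1,-92.7,98]); n=np.array([0,-.5,.866]); tx=np.array([0,.866,.5]); ty=np.array([1.,0,0])
for nm in ("wrist","side","top"):
    c=camera(nm); np.savez(nm+"7.npz",**c)
    h=cv2.cvtColor(c["frame"],cv2.COLOR_RGB2HSV); k=np.zeros(h.shape[:2],np.uint8)
    P_=np.array([proj(c,M+25*(tx*np.cos(a)+ty*np.sin(a))) for a in np.linspace(0,6.28,60)]); cv2.fillConvexPoly(k,P_.astype(int),1)
    m=k&(h[...,1]<70).astype(np.uint8)&(h[...,2]>120).astype(np.uint8)
    no,l,st,ce=cv2.connectedComponentsWithStats(m)
    for i in range(1,no):
        if st[i,4]<4: continue
        o,d=ray(c,ce[i]); X=o+d*(n@(M-o))/(n@d)-M; print(nm,ce[i].round(1),st[i,4],"r",np.linalg.norm(X).round(1),"angle",np.arctan2(X@ty,X@tx).round(3))
c=dict(np.load("wrist7.npz")); x,y=[int(v) for v in proj(c,M)]; x0,y0=max(0,x-60),max(0,y-45)
cv2.imwrite("pics/p7.png",cv2.resize(c["frame"][y0:y0+90,x0:x0+120],(800,600),interpolation=cv2.INTER_CUBIC)[:,:,::-1])
E
```

```text
17.5 tip in mouth (tool axes) [ 0.9   0.09 40.09] F tool [ 0.2  0.4 -9.6] T tool [-0.3  -0.02 -0.97] gap 11.7
turn [-3.000e-03  1.000e-03  1.428e+00]
wrist [310.9 205.3] 74 r 22.0 angle 1.258
side [363.1 208.3] 24 r 11.3 angle 2.444
```

Stop reached: torque is −0.97 N·m, and the wrist view puts the white mark at about 1.26 rad, i.e. at the green dot. I'll relax the twist, release and withdraw along the key axis.

Call:
apply_moves(commands=[[[0, 0, -0.0005], [0, 0, -0.03], 0.008], [[0, 0, -0.001], [0, 0, -0.07], 0.008], [[0, 0, -0.001], [0, 0, -0.07], 0.008], [[0, 0, -0.001], [0, 0, -0.07], 0.03], [[0, 0, -0.001], [0, 0, -0.07], 0.05], [[0, 0, -0.001], [0, 0, -0.07], 0.05], [[0, 0, -0.001], [0, 0, -0.07], 0.05], [[0, 0, -0.03], [0, 0, -0.07], 0.05], [[0, 0, -0.07], [0, 0, -0.07], 0.05], [[0, 0, -0.11], [0, 0, -0.07], 0.05], [[0, 0, -0.15], [0, 0, -0.07], 0.05], [[0, 0, -0.15], [0, 0, -0.07], 0.05], [[0, 0, -0.15], [0, 0, -0.07], 0.05], [[0, 0, -0.15], [0, 0, -0.07], 0.05]])

```text
t: 19.05
position: [572.9, -175.0, 240.3]
tcp_rot: [-2.604, -0.277, -0.072]
contact_force: [-0.7, -0.4, -0.1]
finger_gap: 50.0
gripper_force: 0.0
```

```bash
python3 - <<'E'
from h import *; from workcell import sense, camera
s=sense(); print(s["t"],s["position"],s["finger_gap"],s["contact_force"])
M=np.array([573.1,-92.7,98]); n=np.array([0,-.5,.866]); tx=np.array([0,.866,.5]); ty=np.array([1.,0,0])
out=[]
for nm,hw,hh in (("wrist",80,120),("side",80,120)):
    c=camera(nm); x,y=[int(v) for v in proj(c,M)]; x0,y0=max(0,min(x-hw,640-2*hw)),max(0,min(y-hh,400-2*hh)); print(nm,x0,y0)
    out.append(cv2.resize(c["frame"][y0:y0+2*hh,x0:x0+2*hw],(400,600),interpolation=cv2.INTER_CUBIC))
    h=cv2.cvtColor(c["frame"],cv2.COLOR_RGB2HSV); k=np.zeros(h.shape[:2],np.uint8)
    P_=np.array([proj(c,M+25*(tx*np.cos(a)+ty*np.sin(a))) for a in np.linspace(0,6.28,60)]); cv2.fillConvexPoly(k,P_.astype(int),1)
    m=k&(h[...,1]<70).astype(np.uint8)&(h[...,2]>120).astype(np.uint8)
    no,l,st,ce=cv2.connectedComponentsWithStats(m)
    for i in range(1,no):
        if st[i,4]>3: o,d=ray(c,ce[i]); X=o+d*(n@(M-o))/(n@d)-M; print(nm,ce[i].round(1),st[i,4],"r",np.linalg.norm(X).round(1),"angle",np.arctan2(X@ty,X@tx).round(3))
    # home check: bow top of key should be 58 mm above the mouth
    print("expected bow top",proj(c,M+58*n).round(1),"bow mid",proj(c,M+33*n).round(1),blobs(c["frame"],(20,150,90),(34,255,255),(x-40,max(0,y-60),x+60,y+60))[0])
cv2.imwrite("pics/p8.png",np.hstack(out)[:,:,::-1])
E
```

```text
19.05 [ 572.91424969 -175.04515263  240.34644718] 50.01080944388002 [-0.71797225 -0.35636959 -0.08536268]
wrist 237 61
wrist [315.9 160.2] 16 r 23.5 angle 1.269
wrist [327.9 182.7] 101 r 11.2 angle 3.08
expected bow top [317.7 196. ] bow mid [317.8 188.9] [([322.8, 185.8], [295, 157, 48, 62, 1283])]
side 279 86
side [352.5 199.8] 4 r 26.6 angle -0.119
side [360.2 199.4] 5 r 25.7 angle 0.851
side [362.8 208.6] 19 r 10.8 angle 2.561
expected bow top [369.  195.3] bow mid [364.7 200.4] [([365.0, 200.7], [356, 192, 18, 20, 104])]
```

View pics/p8.png

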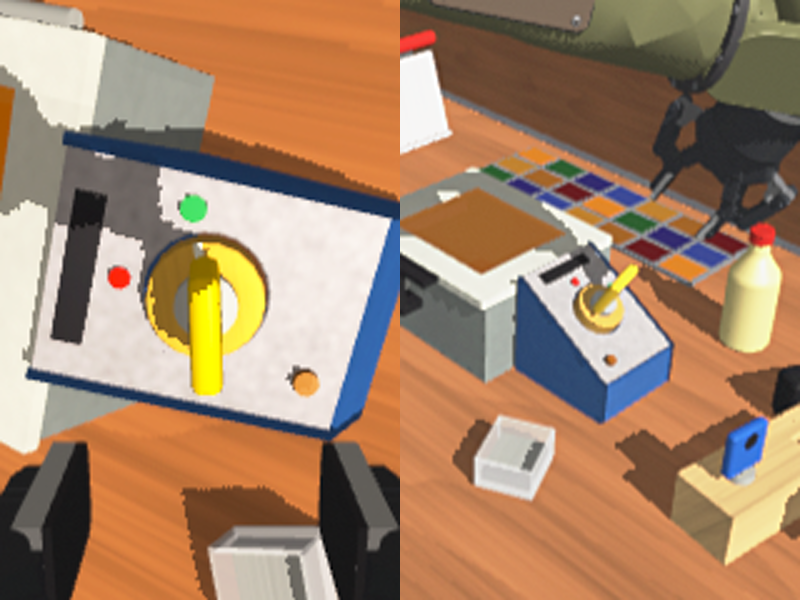

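The white mark points at the green dot (measured 1.27 rad), and the key bow is at (365.0,200.7), where (364.7,200.4) is expected when fully home. The lid's front corner is at (313,208), where it was when pressed shut. The blue key and the other visible things look undisturbed, and the gripper is clear. Handing in.

```bash
python3 -c "
from workcell import arm
print(arm.finish_job())"
```

```text
the job is handed in; nothing more can be done
None
```

The job is handed in at about 19 s: I pressed the lid shut, then pushed the yellow key fully home, turned it clockwise to its stop at the green dot and left it in the switch; the judge's result was not shown.

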